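Free the tube rack from the shaker clamp

ROBOT

A 7-joint arm with a two-finger parallel gripper is mounted at the origin on the work surface. World frame = base frame: x ahead of the robot, y to its left, z up, the work surface at z = 0. Lengths are in m, angles in rad, forces in N, time in s.
With the tool pointing down it reaches from about 0.4 to 0.85 m from the base axis. Payload 10.4 kg.
Tool frame: the origin (TCP) lies at the very end of the fingers, on their centre line; the grasp point (between the pads) lies 19 mm behind it; z points along the fingers, y is the direction in which the jaws open and shut (so a half turn about z gives the same grasp; the last joint's range is limited). The gripper opens to 87 mm and grips with 3 to 60 N. Pads are 19 mm wide; open, the fingers measure 117 mm over their backs; the gripper's body (75 mm by 190 mm) begins 51 mm behind the grasp point.
Start: joints at [1.116, 0.332, -0.065, 1.46, 0.022, 1.35, -0.088], TCP at [0.262, -0.568, 0.223] pointing down, gripper open.
Joint ranges: [-2.6, 2.6], [-0.5, 2.12], [-1.47, 1.34], [0.16, 2.42], [-1.27, 4.41], [0.06, 2.06], [-2.6, 2.6]. Speed limits (rad/s): [2.22, 2.22, 2.79, 2.79, 3.14, 3.14, 3.14].

INTERFACE

Orientations are given as a unit quaternion [x, y, z, w].
In Python, from bench import r, eyes, job gives the robot as it stands. The module is installed in compiled form; this text tells all that it offers.
- The arm moves only by the tool play_rows, never from a script. Its argument "motion" is a list of rows, each a list of 7 numbers: the shift along the tool's x, y, z as a fraction of full scale, then the turn, a rotation vector about the tool's x, y, z as a fraction of full scale, then the opening in per cent of the stroke, from 0 (shut) to 100 (fully open). A call has 1 to 5 rows; each row is the pose to reach, as a shift and turn from the pose commanded when the call began, along the tool's axes at that moment; what a row does not reach only later rows make up. Full scale, the value 1, is 0.2 m for a shift and 90 degrees for a turn. A row lasts 1/8 s, in which the tool goes at most 62.5 mm and 10.7 degrees, less where a joint would pass 70% of its speed; a pose out of reach is approached as far as the arm can. A call with a number of a shift or a turn outside -1 to 1 is refused whole. A call with a gripper value outside its range is refused whole. The fingers move at their own pace and stop on an object; "squeeze" is the grip in N (left out, the last holds). Time passes only in rows, so rows that repeat a pose let the fingers close. It gives the time, the measured TCP pose, the force and the opening at its end, in the units of the state.
- r.read_state(): the state, without advancing time (a new reading comes with each control period).
- eyes.camera(name): name is "side" or "top" or "wrist"; returns a dict with "image" (420x560x3 uint8, red, green, blue), "mtx" (3x3 intrinsics, pixels), "R" (3x3) and "t" (3): a world point X has camera coordinates R X + t. Camera axes: x right, y down, z forward; pixel columns grow to the right and rows downward; lengths in m; the calibration is good to about 2 mm. A picture is of the moment at which its call begins. There is no depth.
- job.close_job(): hands the job in, once; it reports no verdict.
Trained networks look in a picture, given as the dict that the camera call returned (one of the last four; its "shot" number tells which), for a name from the list of things; names that differ only in an ending like _2 or _b are one class to them, and where a whole thing is asked for, a point or a joint stands for the part that bears it (a point fixed in the world has none). Each returns a list of dicts, best first, with "p" (0 to 1); they miss things now and then, are a little off and sometimes report something else, mostly with a low value. They report only what shows in the picture. A call takes as long as a camera call.
- eyes.regions_of(picture, label): "region" (420x560 bool, what is visible of it) and "xy" ([column, row] in pixels, amid what is visible of it).
- eyes.landmark_of(picture, label): "xy" ([column, row] in pixels: a listed point, or the origin of a listed thing).
The state is a dict: "time": time; "joint_positions": joint angles; "joint_vel": joint speeds; "joint_torque": joint torques, N m; "ee_pos": TCP position; "eef_rot": TCP orientation; "ft_force": force on the tool from outside, world axes, zero at the start; "torque": the same for the moment, N m; "width": finger opening in m.
Only numpy, scipy, OpenCV 4.12 (cv2) and the standard library are available. Lean on these libraries where they do the work, as an engineer would, in place of code of your own. Each camera call takes 0.05 s, during which the arm holds its last target. There are 200 camera calls.

TASK

Free the tube rack from the shaker. Its clamp knob may have a left-hand or a right-hand thread and nothing shows which: feel out gently which way loosens it, never straining it so hard that the sprung deck twists by 12 degrees. Unscrew the knob about half a turn so that it rises off the rack's tongue, then pull the rack forward along its guide rails until the tongue is wholly out from under the knob, and leave the rack standing on the deck between the rails and everything else where it is.

Things in the scene. Friction and masses are not known exactly. Their poses are not given: they have to be found in the camera images.
- shaker: Housing of a white orbital shaker, 240 x 160 x 66 mm, fixed to the bench. Origin on the bench under the clamp axis, x to the rear (away from the control panel), y to its left, z up. The housing reaches 52 mm behind and 188 mm in front of the clamp axis.
- deck_axis (a point): Aluminium deck on the shaker, 265 x 128 mm, top 83 mm above the bench, reaching 45 mm behind and 220 mm in front of the vertical clamp axis. This point: on its top, on that axis; axes as the shaker's at rest. It is sprung about the clamp axis: a moment of 0.1 N m on the clamp twists it 0.05 rad, and it springs back. Twisted more than 12 degrees (0.21 rad) it is damaged.
- rails_front (a point): Front end of the two guide rails on the deck, midway between them, on the deck's top. The rails are 8 mm high and 95 mm apart inside and run along the deck's x, from 25 to 210 mm in front of the clamp axis. Axes as the deck's.
- knob_bar (a point): Centre of the bar of the black T-shaped clamp knob: 52 mm long (this point's x axis), 14 mm wide (y), 24 mm high, centre 96 mm above the deck when tight; below it a stem 12 mm across for 34 mm. It starts screwed down tight; its thread is left-hand at some starts, right-hand at others. Tightening way: it gives less than 4 degrees, then carries the deck with it.
- knob_flange (a point): Underside of the knob's steel flange, 44 mm across, on the clamp axis; its 32 mm spigot sits 4.5 mm deep in the rack's tongue. Loosening way: the thread drags with about 0.13 N m throughout (deck twist 0.065 rad) and the knob rises: 2.3 mm per 45 degrees from tight; it stops at 195. It stays where left. The rack slides free above 4.5 mm.
- rack_handle (a point): Grey tube rack, about 0.3 kg, loose between the rails. This point: centre of its handle bar, 50 mm long (x axis), 14 mm wide (y), 22 mm high, 55 mm above the deck, 18 mm of free space below it. Block below: 80 x 90 x 26 mm, tube caps reach 30 mm. Starts 90 mm in front of the clamp axis; clear of the knob at 140 mm or more; past 180 mm the block leaves the deck.
- tongue_end (a point): Rear end of the rack's tongue, on its top, 118 mm behind the handle's centre. The tongue is 56 mm wide and 10 mm thick, with a 20 mm slot open to the rear that goes round the clamp stud and a recess that the knob's spigot locks into.
- tip_box: White box of pipette tips with a clear lid, 113 x 78 x 62 mm, a bystander. Origin at the centre of its underside.
- wash_bottle: White bottle, 60 mm across and 150 mm high, a bystander. Origin at the centre of its underside.
- timer: Small black bench timer, 75 x 55 x 32 mm, a bystander. Origin at the centre of its underside.

How it is judged:
On the way, in this order (a step that is already met when the one before it is completed fails the run):
1. the knob is unscrewed so far that it has risen 5.5 mm (z of knob_bar in the frame of deck_axis above 0.1015 m), for 0.2 s.
2. the rack is pulled forward until its tongue is out from under the knob (x of rack_handle in the frame of deck_axis below -0.138 m), for 0.1 s.
At the end, for the whole second after the job is handed in: The knob is still unscrewed, at least 5 mm above its tight height; the rack stands level and at rest on the deck between the rails (within 6 mm of the middle, its handle 52 to 58 mm above the deck), 138 to 185 mm in front of the clamp axis and so clear of the knob (z of knob_bar in the frame of deck_axis above 0.101 m and x of rack_handle in the frame of deck_axis between -0.185 and -0.138 m and y of rack_handle in the frame of deck_axis between -0.006 and 0.006 m and z of rack_handle in the frame of deck_axis between 0.052 and 0.058 m and angle between rack_handle's own z axis and vertical below 0.05 rad and linear speed of rack below 0.01 m/s); the robot touches nothing.
It fails at once if the deck was twisted more than 0.215 rad (12.3 degrees) from the shaker's direction (angle between the x axis of deck_axis and the x axis of shaker, either way round above 0.215 rad).
It fails at once if the tip box was moved more than 25 mm (distance of tip_box from where it was at the start of the episode above 0.025 m).
It fails at once if the bottle was moved more than 25 mm (distance of wash_bottle from where it was at the start of the episode above 0.025 m).
It fails at once if the timer was moved more than 25 mm (distance of timer from where it was at the start of the episode above 0.025 m).
It fails at once if the rack was tipped more than 0.4 rad (angle between rack_handle's own z axis and vertical above 0.4 rad).
It also fails if it takes over 66 s, if anything falls off the work surface, if the arm or the gripper's body presses on something with over 40 N, if the wrist force passes 120 N, or if a joint passes its speed limit or range.

## Working session

There is one attempt and no reset: what is moved stays moved. The work goes in short steps, Python scripts to look and compute and a tool call to move; the robot and the scene stay as the last step left them, time stands still between calls to the robot, and variables do not carry over. Pictures are saved under pics/ and viewed, about 8 in all and at most 12, crops included, and the job is handed in when it is done.

Besides the shell and the picture viewer there is one more tool, called after "Call:" as a command line: name --pt "numbers of a row" for each row, then --argument value for the rest. play_rows: Moves the arm, as the interface text tells. Shift numbers are shares of 0.2 m and turn numbers shares of 90 degrees, none past 1 either way. Its arguments: {"type":"object","properties":{"motion":{"type":"array","items":{"type":"array","items":{"type":"number"}}},"squeeze":{"type":"number"}},"required":["motion"]}

```bash
mkdir -p pics
cat > h.py <<'E'
import numpy as np, cv2
from bench import r, eyes, job
from scipy.spatial.transform import Rotation as Rn
def ray(c,xy):
    p=cv2.undistortPoints(np.array([[xy]],float),c['mtx'],None)[0,0]
    d=c['R'].T@np.array([p[0],p[1],1]); return -c['R'].T@c['t'], d/np.linalg.norm(d)
def tri(obs):
    A=np.zeros((3,3));b=np.zeros(3)
    for c,xy in obs:
        o,d=ray(c,xy);P=np.eye(3)-np.outer(d,d);A+=P;b+=P@o
    X=np.linalg.solve(A,b)
    return X,[float(np.linalg.norm((np.eye(3)-np.outer(ray(c,x)[1],ray(c,x)[1]))@(X-ray(c,x)[0]))) for c,x in obs]
def atz(c,xy,z):
    o,d=ray(c,xy);return o+d*(z-o[2])/d[2]
def proj(c,X):
    u=c['mtx']@(c['R']@X+c['t']);return u[:2]/u[2]
def save(c,n): cv2.imwrite('pics/'+n,c['image'][:,:,::-1])
E
python3 - <<'E'
from h import *
C={n:eyes.camera(n) for n in('side','top','wrist')}
cv2.imwrite('pics/a.png',np.hstack([cv2.resize(C[n]['image'],(400,300)) for n in('side','top')])[:,:,::-1])
for n in C: print(n,(-C[n]['R'].T@C[n]['t']).round(3))
for l in ['shaker','deck_axis','rails_front','knob_bar','knob_flange','rack_handle','tongue_end','tip_box','wash_bottle','timer']:
    o={n:eyes.landmark_of(C[n],l) for n in C}
    print(l,{n:[(np.round(a['xy'],1).tolist(),round(a['p'],2)) for a in o[n][:2]] for n in o})
    g=[(C[n],o[n][0]['xy']) for n in('side','top') if o[n]]
    if len(g)==2: X,e=tri(g);print('   ',X.round(4),np.round(e,4))
s=r.read_state();print(s)
E
```

```text
side [ 0.342 -0.631  0.744]
top [0.405 0.062 1.205]
wrist [ 0.324 -0.539  0.383]
shaker {'side': [([318.8, 283.4], 0.8)], 'top': [([332.6, 188.5], 0.97)], 'wrist': []}
    [ 0.6353 -0.0864  0.0117] [0.0039 0.0039]
deck_axis {'side': [([327.7, 256.2], 0.65)], 'top': [([337.9, 180.8], 0.92)], 'wrist': []}
    [ 0.6425 -0.0899  0.0894] [0.0003 0.0003]
rails_front {'side': [([224.5, 299.9], 0.59)], 'top': [([346.7, 271.7], 0.68), ([331.0, 188.7], 0.59)], 'wrist': []}
    [ 0.4341 -0.114   0.0775] [0.0033 0.0033]
knob_bar {'side': [([331.5, 218.6], 0.96)], 'top': [([338.1, 171.6], 0.63)], 'wrist': []}
    [ 0.6463 -0.0792  0.1731] [0.0009 0.0009]
knob_flange {'side': [([326.8, 251.0], 0.85), ([282.2, 237.1], 0.74)], 'top': [([336.1, 183.0], 0.62)], 'wrist': []}
    [ 0.6383 -0.0853  0.0992] [0.0031 0.0031]
rack_handle {'side': [([282.5, 255.4], 0.9)], 'top': [([344.8, 217.4], 0.8), ([331.0, 188.0], 0.69)], 'wrist': []}
    [ 0.5493 -0.0997  0.1348] [0.0007 0.0007]
tongue_end {'side': [([341.1, 247.4], 0.89)], 'top': [([335.8, 169.7], 0.79)], 'wrist': []}
    [ 0.6694 -0.0844  0.0974] [0.0
[... 453 characters left out ...]
y([ 1.11635403,  0.33218107, -0.06471348,  1.46012995,  0.02162149,
        1.34988857, -0.08853105]), 'joint_vel': array([-1.97017252e-03, -2.72326580e-04, -1.28683255e-03, -1.97148139e-03,
        1.08029247e-03,  5.46005524e-04, -4.69549129e-05]), 'joint_torque': array([ 1.99666592e-04, -6.23026085e+01,  2.44944479e-02, -3.90117145e+01,
       -6.12236559e-02,  3.15958040e-02,  1.05217697e-05]), 'ee_pos': array([ 0.2616128 , -0.56762662,  0.22257308]), 'eef_rot': array([9.76780496e-01, 2.14242528e-01, 1.03268367e-05, 4.31013217e-05]), 'ft_force': array([0.55408986, 0.73465367, 0.64212096]), 'torque': array([-2.39083170e-02,  6.35668016e-02,  5.82890706e-06]), 'width': 0.08721806904667817}
```

View pics/a.png

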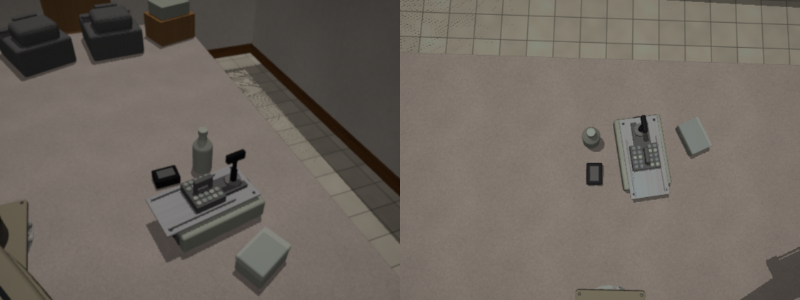

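```bash
cat >> h.py <<'E'
from scipy.optimize import least_squares
PT={'deck_axis':(0,0,.083),'rails_front':(-.21,0,.083),'knob_bar':(0,0,.179),'rack_handle':(-.09,0,.138)}
def look(c,l):
    o=eyes.landmark_of(c,l); return o[0] if o else None
E
python3 - <<'E'
from h import *
obs=[]
for k in range(2):
  for n in('side','top'):
    c=eyes.camera(n)
    for l in PT:
        o=look(c,l)
        if o and o['p']>.3: obs.append((c,l,o['xy']))
    if k==0:
        im=c['image']
        b=eyes.regions_of(c,'knob_bar')
        if b: 
            m=b[0]['region'].astype(np.uint8); print(n,b[0]['p'],m.sum(),b[0]['xy'])
        x0,y0=(290,140) if n=='top' else (210,170)
        cr=cv2.resize(im[y0:y0+150,x0:x0+130],None,fx=3,fy=4*.75,interpolation=cv2.INTER_CUBIC)
        globals()['cr_'+n]=cr
def W(p,q):
    ct,st=np.cos(p[2]),np.sin(p[2]);return np.array([p[0]+ct*q[0]-st*q[1],p[1]+st*q[0]+ct*q[1],q[2]])
f=lambda p:np.concatenate([proj(c,W(p,PT[l]))-xy for c,l,xy in obs])
s=least_squares(f,[.64,-.09,.1],loss='soft_l1')
print(s.x); 
for (c,l,xy),e in zip(obs,f(s.x).reshape(-1,2)): print(l,e.round(1))
g=cv2.convertScaleAbs(np.hstack([cr_top,cr_side]),alpha=1.8,beta=10)
cv2.imwrite('pics/b.png',g[:,:,::-1])
E
```

```text
side 0.92 898 [327.4, 231.1]
top 0.72 388 [340.7, 179.3]
[ 0.64187863 -0.08317323  0.16328762]
deck_axis [-1.2 -0.6]
rails_front [-3.2 -0.7]
knob_bar [1.6 4.6]
rack_handle [-0.8  0.2]
deck_axis [-0.9  1.6]
rails_front [ 0.7 -1.2]
knob_bar [ 1.6 -0.7]
rack_handle [0.6 0.1]
deck_axis [-2.9 -2.1]
rails_front [-0.7 -3. ]
knob_bar [0.7 3.8]
rack_handle [1.1 0.2]
deck_axis [-2.1 -1. ]
rails_front [2.8 0.1]
knob_bar [-0.8  0.1]
rack_handle [ 0.5 -2.8]
```

View pics/b.png

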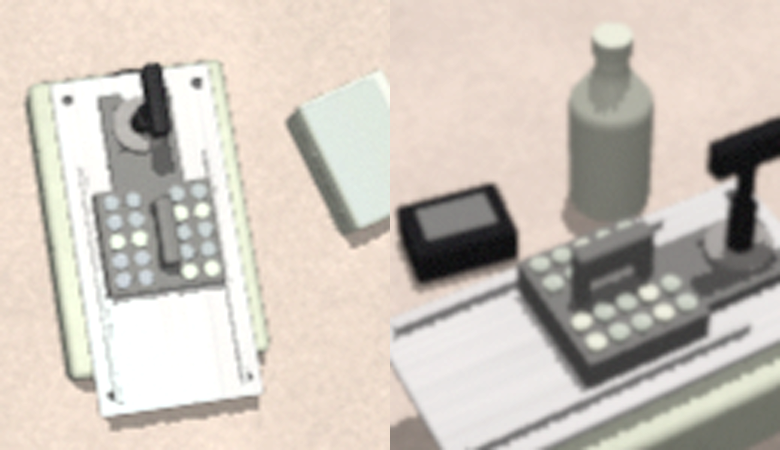

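```bash
cat >> h.py <<'E'
def cmd(target,yaw):
    """shift (units of .2 m, tool axes) and turn (units of 90deg about tool z) to reach target with tool x at yaw(deg)"""
    s=r.read_state();R=Rn.from_quat(s['eef_rot']);M=R.as_matrix()
    sh=M.T@(np.array(target)-s['ee_pos'])/.2
    Rd=Rn.from_euler('z',yaw,degrees=True)*Rn.from_euler('x',180,degrees=True)
    rv=(R.inv()*Rd).as_rotvec()/(np.pi/2)
    print('t',s['time'],'pos',s['ee_pos'].round(4),'yaw',np.degrees(np.arctan2(M[1,0],M[0,0])).round(2),'shift',sh.round(4),'turn',rv.round(4),'q',s['joint_positions'].round(2))
E
python3 - <<'E'
from h import *
c=eyes.camera('top')
def ln(a,b,z):
    A=atz(c,(290+a[0]/3,140+a[1]/3),z);B=atz(c,(290+b[0]/3,140+b[1]/3),z);d=A-B
    print(A.round(4),B.round(4),((A+B)/2).round(4),np.degrees(np.arctan2(d[1],d[0])).round(1),np.linalg.norm(d))
ln((151,68),(158,133),.191)
ln((163,197),(170,262),.149)
ln((52,85),(100,412),.083)
ln((210,65),(262,395),.083)
cmd((.642,-.085,.30),9)
E
```

```text
[ 0.6611 -0.0811  0.191 ] [ 0.6137 -0.0864  0.191 ] [ 0.6374 -0.0838  0.191 ] 6.4 0.047714870096565505
[ 0.5743 -0.0965  0.149 ] [ 0.5261 -0.1019  0.149 ] [ 0.5502 -0.0992  0.149 ] 6.4 0.048439463785729206
[ 0.6723 -0.0179  0.083 ] [ 0.4165 -0.0588  0.083 ] [ 0.5444 -0.0383  0.083 ] 9.1 0.2589968911295256
[ 0.6922 -0.1434  0.083 ] [ 0.4325 -0.1837  0.083 ] [ 0.5623 -0.1636  0.083 ] 8.8 0.2627784500855048
t 2.8 pos [ 0.2616 -0.5677  0.2226] yaw 24.74 shift [ 2.7375 -1.3957 -0.3872] turn [ 1.000e-04 -0.000e+00  1.749e-01] q [ 1.12  0.33 -0.06  1.46  0.02  1.35 -0.09]
```

Call:
play_rows --pt "0.3 -0.15 -0.3 0 0 0.1 100" --pt "0.6 -0.3 -0.39 0 0 0.17 100" --pt "0.9 -0.46 -0.39 0 0 0.17 100" --pt "1 -0.51 -0.39 0 0 0.17 100"

```text
time: 3.3
ee_pos: [0.4018, -0.3895, 0.3015]
eef_rot: [0.997, 0.082, 0.001, 0.001]
ft_force: [0.9, -0.3, -0.9]
width: 0.0871
```

```bash
python3 -c "
from h import *
cmd((.640,-.084,.30),9)"
```

```text
t 3.3 pos [ 0.4018 -0.3895  0.3015] yaw 9.46 shift [ 1.4257 -1.3113  0.0072] turn [ 0.0008 -0.0006  0.0051] q [ 0.84  0.16 -0.17  1.5   0.03  1.47 -0.74]
```

Call:
play_rows --pt "0.2 -0.2 0 0 0 0 100" --pt "0.4 -0.4 0 0 0 0 100" --pt "0.65 -0.6 0 0 0 0 100" --pt "0.9 -0.82 0 0 0 0 100" --pt "1 -0.92 0 0 0 0 100"

```text
time: 3.92
ee_pos: [0.5693, -0.1733, 0.3005]
eef_rot: [0.996, 0.084, 0.0, -0.001]
ft_force: [0.7, -0.3, -0.0]
width: 0.0867
```

Call:
play_rows --pt "0.2 -0.2 0 0 0 0 100" --pt "0.4 -0.38 0 0 0 0 100" --pt "0.4 -0.38 0 0 0 0 100"

```text
time: 4.3
ee_pos: [0.6355, -0.0835, 0.2997]
eef_rot: [0.996, 0.086, -0.0, -0.001]
ft_force: [-0.7, -0.3, 0.4]
width: 0.0873
```

Run:
```python
from h import *
cmd((.640,-.084,.30),9)
c=eyes.camera('wrist');save(c,'c.png');print((-c['R'].T@c['t']).round(3))
for l,z in [('knob_bar',.179),('deck_axis',.083),('rack_handle',.138),('rails_front',.083),('tongue_end',.1)]:
    o=look(c,l)
    if o: print(l,o['p'],np.round(o['xy']),atz(c,o['xy'],z).round(4))
b=eyes.regions_of(c,'knob_bar')
if b: print(b[0]['p'],b[0]['xy'],b[0]['region'].sum())
```

```text
t 4.3 pos [ 0.6355 -0.0835  0.2997] yaw 9.84 shift [ 0.0216  0.0062 -0.0016] turn [-0.0018  0.0001  0.0094] q [ 0.35  0.37 -0.4   1.27  0.14  1.53 -1.43]
[ 0.703 -0.072  0.461]
knob_bar 0.71 [278. 191.] [ 0.6427 -0.0818  0.179 ]
deck_axis 0.94 [278. 173.] [ 0.6405 -0.0822  0.083 ]
rack_handle 0.71 [281. 276.] [ 0.5542 -0.1004  0.138 ]
tongue_end 0.58 [276. 147.] [ 0.6676 -0.0754  0.1   ]
0.63 [276.8, 180.5] 2105
```

View pics/c.png

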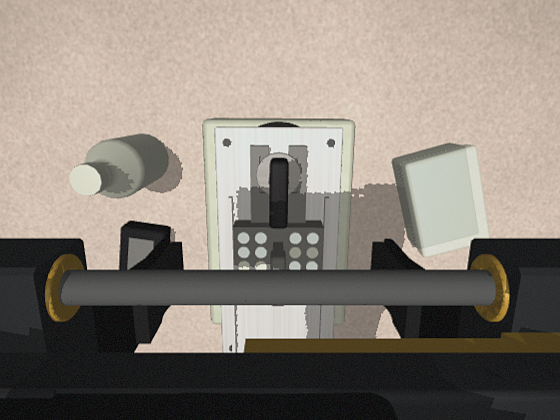

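Call:
play_rows --pt "0.028 0 0.2 0 0 0 100" --pt "0.028 0 0.4 0 0 0 60" --pt "0.028 0 0.58 0 0 0 50" --pt "0.028 0 0.7 0 0 0 50" --pt "0.028 0 0.7 0 0 0 40" --squeeze 15

```text
time: 5.28
ee_pos: [0.6383, -0.0887, 0.159]
eef_rot: [0.997, 0.082, -0.002, -0.0]
ft_force: [0.5, -0.3, 0.3]
width: 0.0548
```

Run:
```python
from h import *
cmd((.641,-.0825,.16),9.6)
s=r.read_state();print(s['width'],s['ft_force'],s['torque'])
c=eyes.camera('side');
for l in('knob_bar','deck_axis'):
  o=look(c,l); print(l,o and (o['xy'],o['p']))
cr=cv2.resize(c['image'][150:300,220:420],None,fx=3,fy=3,interpolation=cv2.INTER_CUBIC)
cv2.imwrite('pics/d.png',cv2.convertScaleAbs(cr,alpha=1.6,beta=10)[:,:,::-1])
```

```text
t 5.275 pos [ 0.6383 -0.0887  0.159 ] yaw 9.38 shift [ 0.0183 -0.0286 -0.0052] turn [-0.0004  0.002  -0.0024] q [ 0.36  0.45 -0.39  1.47  0.17  1.27 -1.46]
0.05479438286006537 [ 0.51497247 -0.27557116  0.27489433] [ 0.04864973  0.0241204  -0.0167292 ]
knob_bar ([329.8, 214.9], 0.67)
deck_axis ([326.6, 258.6], 0.67)
```

View pics/d.png

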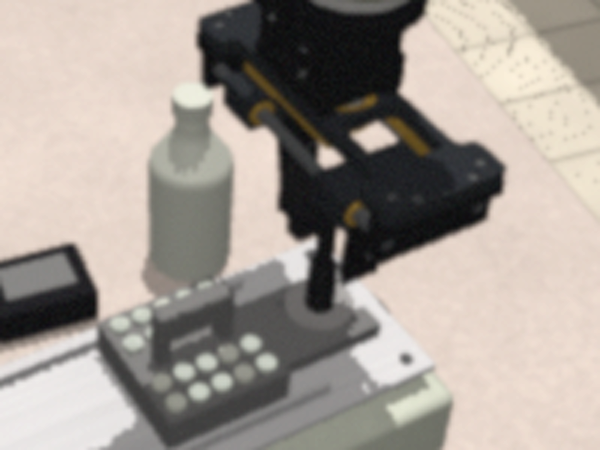

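Call:
play_rows --pt "0.015 -0.029 0 0 0 0 40" --pt "0.015 -0.029 0 0 0 0 30" --pt "0.015 -0.029 0 0 0 0 26"

```text
time: 5.8
ee_pos: [0.6418, -0.0816, 0.1608]
eef_rot: [0.997, 0.082, 0.0, 0.0]
ft_force: [0.2, 1.5, -0.8]
width: 0.0252
```

Run:
```python
from h import *
cmd((.641,-.0825,.16),9.6)
s=r.read_state();print(s['width'],s['ft_force'],s['torque'])
c=eyes.camera('wrist')
save(c,'e.png')
for l,z in [('knob_bar',.179),('deck_axis',.083)]:
    o=look(c,l)
    if o: print(l,o['p'],np.round(o['xy']),atz(c,o['xy'],z).round(4))
```

```text
t 5.8 pos [ 0.6418 -0.0816  0.1608] yaw 9.46 shift [-0.0045  0.0038  0.0042] turn [ 0.0001 -0.0002 -0.0015] q [ 0.35  0.45 -0.39  1.46  0.18  1.27 -1.47]
0.025165859728665845 [ 0.22294375  1.48712451 -0.8381486 ] [ 0.01147894  0.01799281 -0.01112502]
knob_bar 0.62 [280. 282.] [ 0.6409 -0.0827  0.179 ]
deck_axis 0.78 [278. 214.] [ 0.6434 -0.0819  0.083 ]
```

View pics/e.png

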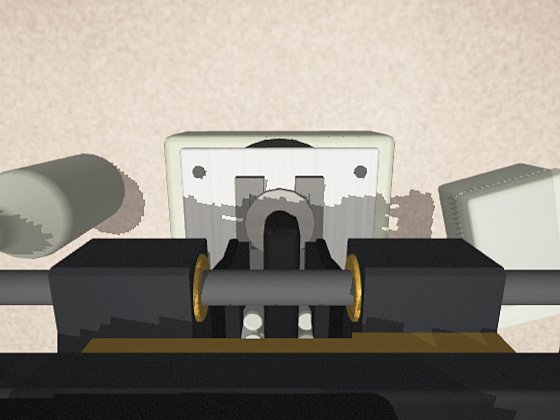

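Call:
play_rows --pt "0 0 0 0 0 0 0" --pt "0 0 0 0 0 0 0" --pt "0 0 0 0 0 0 0" --pt "0 0 0 0 0 0 0" --squeeze 40

```text
time: 6.45
ee_pos: [0.6417, -0.0824, 0.1606]
eef_rot: [0.997, 0.082, 0.0, 0.0]
ft_force: [1.0, -3.0, -0.1]
width: 0.0136
```

```bash
cat > st.py <<'E'
from h import *
s=r.read_state();M=Rn.from_quat(s['eef_rot']).as_matrix()
print(s['time'],s['ee_pos'].round(4),'yaw',np.degrees(np.arctan2(M[1,0],M[0,0])).round(2),'w',round(s['width'],4),'F',s['ft_force'].round(2),'T',s['torque'].round(3),'q7',s['joint_positions'][6].round(3))
E
python3 st.py
```

```text
6.45 [ 0.6417 -0.0824  0.1606] yaw 9.41 w 0.0136 F [ 1.02 -3.05 -0.1 ] T [-0.732 -0.173 -0.001] q7 -1.468
```

Call:
play_rows --pt "0 0 0 0 0 -0.02 0" --pt "0 0 0 0 0 -0.04 0" --pt "0 0 0 0 0 -0.055 0" --pt "0 0 0 0 0 -0.055 0"

```text
time: 6.95
ee_pos: [0.6417, -0.0821, 0.1606]
eef_rot: [0.992, 0.125, 0.0, 0.0]
ft_force: [0.8, -4.2, 1.2]
width: 0.0138
```

```bash
python3 st.py
```

```text
6.95 [ 0.6417 -0.0821  0.1606] yaw 14.4 w 0.0138 F [ 0.75 -4.16  1.16] T [-1.071 -0.151 -0.127] q7 -1.385
```

Call:
play_rows --pt "0 0 0 0 0 -0.015 0" --pt "0 0 0 0 0 -0.025 0" --pt "0 0 0 0 0 -0.025 0"

```text
time: 7.32
ee_pos: [0.6417, -0.082, 0.1606]
eef_rot: [0.989, 0.145, 0.0, 0.0]
ft_force: [0.6, -5.7, 0.7]
width: 0.0137
```

```bash
python3 st.py
```

```text
7.325 [ 0.6417 -0.082   0.1606] yaw 16.65 w 0.0137 F [ 0.55 -5.66  0.69] T [-1.336 -0.107 -0.16 ] q7 -1.348
```

Call:
play_rows --pt "0 0 0 0 0 -0.01 0" --pt "0 0 0 0 0 -0.02 0" --pt "0 0 0 0 0 -0.02 0" --pt "0 0 0 0 0 -0.02 0"

```text
time: 7.82
ee_pos: [0.6417, -0.082, 0.1606]
eef_rot: [0.987, 0.16, 0.0, 0.0]
ft_force: [0.6, -4.6, 1.2]
width: 0.0135
```

```bash
python3 st.py
python3 - <<'E'
from h import *
c=eyes.camera('wrist');save(c,'f.png')
import cv2
# deck holes / tongue & flange region comparison
e=cv2.imread('pics/e.png');f=cv2.imread('pics/f.png')
cv2.imwrite('pics/ef.png',np.hstack([e[120:260,150:410],f[120:260,150:410]]).repeat(1,0))
E
```

```text
7.825 [ 0.6417 -0.082   0.1606] yaw 18.41 w 0.0135 F [ 0.65 -4.55  1.23] T [-1.32  -0.159 -0.205] q7 -1.319
```

View pics/ef.png

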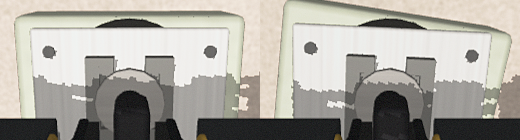

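Call:
play_rows --pt "0 0 0 0 0 0.05 0" --pt "0 0 0 0 0 0.1 0" --pt "0 0 0 0 0 0.1 100" --pt "0 0 0 0 0 0.1 100" --pt "0 0 0 0 0 0.1 100"

```text
time: 8.5
ee_pos: [0.6416, -0.0806, 0.1604]
eef_rot: [0.997, 0.083, -0.0, -0.001]
ft_force: [1.1, 0.1, -0.6]
width: 0.0358
```

Call:
play_rows --pt "0 0 0 0 0 0 100" --pt "0 0 0 0 0 0 100"

```text
time: 8.75
ee_pos: [0.6416, -0.0816, 0.1605]
eef_rot: [0.997, 0.082, -0.0, -0.0]
ft_force: [0.3, 0.2, 0.6]
width: 0.0558
```

```bash
python3 st.py
```

```text
8.75 [ 0.6416 -0.0816  0.1605] yaw 9.46 w 0.0558 F [0.29 0.21 0.56] T [ 0.043 -0.02  -0.026] q7 -1.468
```

Call:
play_rows --pt "0 0 0 0 0 0 100" --pt "0 0.005 0 0 0 -0.02 100" --pt "0 0.005 0 0 0 -0.1 100" --pt "0 0.005 0 0 0 -0.2 100" --pt "0 0.005 0 0 0 -0.3 100"

```text
time: 9.38
ee_pos: [0.6418, -0.0829, 0.1606]
eef_rot: [0.949, 0.316, 0.0, 0.0]
ft_force: [-0.4, -0.6, -0.1]
width: 0.0869
```

Call:
play_rows --pt "0 0 0 0 0 -0.11 100" --pt "0 0 0 0 0 -0.22 100" --pt "0 0 0 0 0 -0.33 100" --pt "0 0 0 0 0 -0.44 100" --pt "0 0 0 0 0 -0.55 100"

```text
time: 10.0
ee_pos: [0.6418, -0.0829, 0.1606]
eef_rot: [0.729, 0.684, 0.0, 0.0]
ft_force: [0.3, -0.8, -0.3]
width: 0.0871
```

Call:
play_rows --pt "0 0 0 0 0 -0.11 100" --pt "0 0 0 0 0 -0.22 100" --pt "0 0 0 0 0 -0.33 100" --pt "0 0 0 0 0 -0.44 100" --pt "0 0 0 0 0 -0.55 100"

```text
time: 10.62
ee_pos: [0.6418, -0.083, 0.1606]
eef_rot: [0.376, 0.927, -0.0, 0.0]
ft_force: [-0.0, -0.0, 0.5]
width: 0.0869
```

Call:
play_rows --pt "0 0 0 0 0 -0.11 100" --pt "0 0 0 0 0 -0.22 100" --pt "0 0 0 0 0 -0.33 100" --pt "0 0 0 0 0 -0.44 60" --pt "0 0 0 0 0 -0.55 40"

```text
time: 11.25
ee_pos: [0.6418, -0.083, 0.1606]
eef_rot: [-0.046, 0.999, -0.0, 0.0]
ft_force: [-0.3, -0.9, 0.7]
width: 0.074
```

```bash
python3 st.py; python3 -c "
from h import *
cmd((.6415,-.0828,.161),-170.5)"
```

```text
11.25 [ 0.6418 -0.083   0.1606] yaw -174.67 w 0.074 F [-0.25 -0.86  0.68] T [ 0.1   -0.155  0.041] q7 1.417
t 11.25 pos [ 0.6418 -0.083   0.1606] yaw -174.67 shift [ 0.0015  0.0012 -0.0021] turn [-0.0001  0.0001 -0.0463] q [ 0.71  0.59 -0.93  1.44  0.47  1.35  1.42]
```

Call:
play_rows --pt "0 0 0 0 0 -0.047 20" --pt "0 0 0 0 0 -0.047 0" --pt "0 0 0 0 0 -0.047 0" --pt "0 0 0 0 0 -0.047 0" --pt "0 0 0 0 0 -0.047 0" --squeeze 40

```text
time: 11.88
ee_pos: [0.6418, -0.0828, 0.1606]
eef_rot: [-0.08, 0.997, -0.0, 0.0]
ft_force: [0.1, 0.0, -0.0]
width: 0.0254
```

Call:
play_rows --pt "0 0 0 0 0 0 0" --pt "0 0 0 0 0 0 0" --pt "0 0 0 0 0 0 0" --pt "0 0 0 0 0 0 0"

```text
time: 12.38
ee_pos: [0.6418, -0.0829, 0.1606]
eef_rot: [-0.08, 0.997, -0.0, 0.0]
ft_force: [0.2, -1.2, 0.5]
width: 0.0134
```

```bash
python3 st.py
```

```text
12.375 [ 0.6418 -0.0829  0.1606] yaw -170.84 w 0.0134 F [ 0.24 -1.16  0.52] T [-0.229 -0.17   0.034] q7 1.479
```

Now clockwise, gently: 8 degrees.

Call:
play_rows --pt "0 0 0 0 0 0.03 0" --pt "0 0 0 0 0 0.06 0" --pt "0 0 0 0 0 0.09 0" --pt "0 0 0 0 0 0.09 0"

```text
time: 12.88
ee_pos: [0.6419, -0.0829, 0.1607]
eef_rot: [-0.009, 1.0, -0.0, 0.0]
ft_force: [0.9, -1.7, 0.9]
width: 0.0135
```

```bash
python3 st.py
```

```text
12.875 [ 0.6419 -0.0829  0.1607] yaw -178.92 w 0.0135 F [ 0.89 -1.69  0.9 ] T [-0.24  -0.173  0.175] q7 1.348
```

Call:
play_rows --pt "0 0 -0.002 0 0 0.012 0" --pt "0 0 -0.002 0 0 0.022 0" --pt "0 0 -0.002 0 0 0.022 0"

```text
time: 13.25
ee_pos: [0.6417, -0.0829, 0.1608]
eef_rot: [0.008, 1.0, -0.0, -0.0]
ft_force: [0.8, -2.2, -2.3]
width: 0.0138
```

```bash
python3 st.py
```

```text
13.25 [ 0.6417 -0.0829  0.1608] yaw 179.08 w 0.0138 F [ 0.76 -2.16 -2.27] T [-0.386 -0.33   0.095] q7 1.316
```

Call:
play_rows --pt "0 0 -0.003 0 0 0.08 0" --pt "0 0 -0.005 0 0 0.17 0" --pt "0 0 -0.007 0 0 0.26 0" --pt "0 0 -0.009 0 0 0.35 0" --pt "0 0 -0.009 0 0 0.35 0"

```text
time: 13.88
ee_pos: [0.6417, -0.0831, 0.1625]
eef_rot: [0.279, 0.96, -0.0, -0.0]
ft_force: [1.0, -2.4, -3.5]
width: 0.014
```

```bash
python3 st.py
```

```text
13.875 [ 0.6417 -0.0831  0.1625] yaw 147.64 w 0.014 F [ 0.97 -2.38 -3.53] T [-0.484 -0.394  0.141] q7 0.807
```

Call:
play_rows --pt "0 0 -0.002 0 0 0.09 0" --pt "0 0 -0.004 0 0 0.19 0" --pt "0 0 -0.006 0 0 0.29 0" --pt "0 0 -0.008 0 0 0.39 0" --pt "0 0 -0.011 0 0 0.49 0"

```text
time: 14.5
ee_pos: [0.6416, -0.0832, 0.1647]
eef_rot: [0.62, 0.785, -0.0, -0.0]
ft_force: [0.8, -3.6, -4.0]
width: 0.0138
```

Call:
play_rows --pt "0 0 -0.002 0 0 0.1 0" --pt "0 0 -0.004 0 0 0.2 0" --pt "0 0 -0.006 0 0 0.3 0" --pt "0 0 -0.008 0 0 0.4 0" --pt "0 0 -0.01 0 0 0.45 0"

```text
time: 15.12
ee_pos: [0.6414, -0.0833, 0.1667]
eef_rot: [0.853, 0.522, -0.001, 0.0]
ft_force: [-0.1, -3.4, -2.2]
width: 0.0136
```

```bash
python3 st.py
```

```text
15.125 [ 0.6414 -0.0833  0.1667] yaw 63.0 w 0.0136 F [-0.15 -3.4  -2.23] T [-0.925 -0.052  0.129] q7 -0.578
```

Call:
play_rows --pt "0 0 -0.003 0 0 0.1 0" --pt "0 0 -0.005 0 0 0.2 0" --pt "0 0 -0.007 0 0 0.3 0" --pt "0 0 -0.007 0 0 0.3 0" --pt "0 0 -0.007 0 0 0.3 0"

```text
time: 15.75
ee_pos: [0.6415, -0.0831, 0.1681]
eef_rot: [0.95, 0.311, -0.0, 0.0]
ft_force: [-2.2, -4.8, -1.2]
width: 0.0139
```

```bash
python3 st.py
```

```text
15.75 [ 0.6415 -0.0831  0.1681] yaw 36.27 w 0.0139 F [-2.17 -4.85 -1.2 ] T [-1.065  0.366  0.201] q7 -1.019
```

Call:
play_rows --pt "0 0 0 0 0 -0.03 0" --pt "0 0 0 0 0 -0.04 0" --pt "0 0 0 0 0 -0.04 100" --pt "0 0 0 0 0 -0.04 100" --pt "0 0 0 0 0 -0.04 100"

```text
time: 16.38
ee_pos: [0.6421, -0.0821, 0.1686]
eef_rot: [0.941, 0.339, 0.0, -0.0]
ft_force: [-0.8, 0.4, 0.2]
width: 0.036
```

Call:
play_rows --pt "0 0 0 0 0 0 100" --pt "0 0 0 0 0 0 100" --pt "0 0 -0.25 0 0 0 100" --pt "0 0 -0.5 0 0 0 100" --pt "0 0 -0.6 0 0 0.1 100"

```text
time: 17.0
ee_pos: [0.6427, -0.0826, 0.292]
eef_rot: [0.965, 0.262, 0.002, 0.001]
ft_force: [0.7, -0.2, 1.0]
width: 0.0839
```

```bash
python3 st.py
python3 - <<'E'
from h import *
g={}
C=[eyes.camera('side'),eyes.camera('top')]
for l in ['knob_bar','rack_handle','deck_axis','rails_front','tip_box','wash_bottle','timer']:
    o=[look(c,l) for c in C]
    if all(o): X,e=tri([(c,a['xy']) for c,a in zip(C,o)]);print(l,X.round(4),np.round(e,4),[round(a['p'],2) for a in o],'side z-fixed')
cmd((.552,-.0975,.30),9.5)
cr=cv2.resize(C[0]['image'][170:320,210:390],None,fx=3,fy=3,interpolation=cv2.INTER_CUBIC)
cv2.imwrite('pics/g.png',cv2.convertScaleAbs(cr,alpha=1.6,beta=10)[:,:,::-1])
E
```

```text
17.0 [ 0.6427 -0.0826  0.292 ] yaw 30.43 w 0.0839 F [ 0.65 -0.21  0.96] T [ 0.017  0.013 -0.052] q7 -1.094
rack_handle [ 0.5514 -0.0987  0.136 ] [0.0044 0.0044] [0.69, 0.56] side z-fixed
deck_axis [ 0.6444 -0.0864  0.0812] [0.0017 0.0017] [0.79, 0.97] side z-fixed
rails_front [ 0.4348 -0.1176  0.078 ] [0.0058 0.0058] [0.55, 0.58] side z-fixed
wash_bottle [ 0.6202  0.0751 -0.0114] [0.0031 0.0031] [0.58, 0.63] side z-fixed
timer [0.4951 0.0546 0.006 ] [0.0005 0.0005] [0.91, 0.77] side z-fixed
t 17.8 pos [ 0.6418 -0.0827  0.2883] yaw 30.6 shift [-0.424  -0.1651 -0.0585] turn [0.     0.     0.2345] q [ 0.39  0.4  -0.46  1.27  0.17  1.51 -1.09]
```

View pics/g.png

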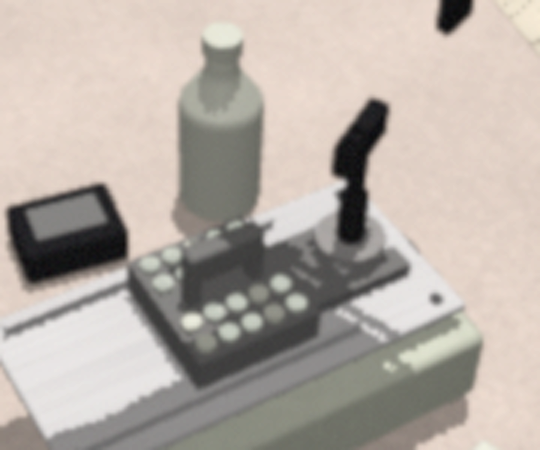

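Call:
play_rows --pt "-0.21 -0.08 0 0 0 0.11 80" --pt "-0.42 -0.163 0 0 0 0.22 70" --pt "-0.42 -0.163 0 0 0 0.236 60" --pt "-0.42 -0.163 0 0 0 0.236 60" --pt "-0.42 -0.163 0 0 0 0.236 60"

```text
time: 18.42
ee_pos: [0.5537, -0.097, 0.2882]
eef_rot: [0.997, 0.083, 0.0, -0.0]
ft_force: [0.4, -0.2, 0.0]
width: 0.0539
```

Run:
```python
from h import *
cmd((.553,-.0977,.122),9.4)
c=eyes.camera('wrist');save(c,'i.png')
for l,z in [('rack_handle',.138),('deck_axis',.083),('rails_front',.083)]:
    o=look(c,l)
    if o: print(l,o['p'],np.round(o['xy']),atz(c,o['xy'],z).round(4))
```

```text
t 18.425 pos [ 0.5537 -0.097   0.2882] yaw 9.47 shift [-0.004   0.0035  0.8311] turn [-0.0003 -0.0002  0.0007] q [ 0.46  0.19 -0.43  1.51  0.08  1.46 -1.37]
rack_handle 0.75 [281. 190.] [ 0.5556 -0.0993  0.138 ]
deck_axis 0.82 [279.  86.] [ 0.642  -0.0836  0.083 ]
```

View pics/i.png

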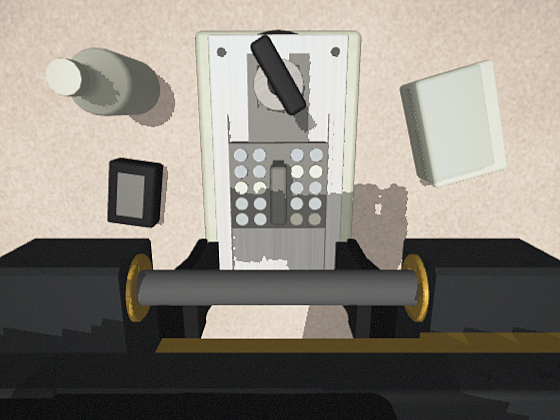

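Call:
play_rows --pt "0 0.004 0.25 0 0 0 60" --pt "0 0.004 0.5 0 0 0 55" --pt "0 0.004 0.7 0 0 0 50" --pt "0 0.004 0.82 0 0 0 45" --pt "0 0.004 0.82 0 0 0 35"

```text
time: 19.25
ee_pos: [0.552, -0.098, 0.1226]
eef_rot: [0.997, 0.082, -0.002, -0.001]
ft_force: [-0.7, 0.4, 0.7]
width: 0.0355
```

Call:
play_rows --pt "0 0 0 0 0 0 28" --pt "0 0 0 0 0 0 28"

```text
time: 19.5
ee_pos: [0.5539, -0.0983, 0.1258]
eef_rot: [0.997, 0.082, 0.001, 0.0]
ft_force: [-0.7, 0.4, -0.2]
width: 0.0258
```

```bash
python3 st.py
python3 - <<'E'
from h import *
cmd((.553,-.0977,.123),9.4)
C=[eyes.camera('wrist'),eyes.camera('side')]
cr=cv2.resize(C[1]['image'][150:300,200:380],(480,400),interpolation=cv2.INTER_CUBIC)
cv2.imwrite('pics/j.png',np.hstack([cv2.resize(C[0]['image'],(320,240))[:,:],cv2.convertScaleAbs(cr,alpha=1.6,beta=10)[80:320]])[:,:,::-1])
E
```

```text
19.5 [ 0.5539 -0.0983  0.1258] yaw 9.35 w 0.0258 F [-0.66  0.4  -0.21] T [0.025 0.053 0.011] q7 -1.415
t 19.5 pos [ 0.5539 -0.0983  0.1258] yaw 9.35 shift [-0.0041 -0.0037  0.0139] turn [ 0.0006 -0.0013 -0.0005] q [ 0.45  0.3  -0.42  1.73  0.13  1.13 -1.41]
```

View pics/j.png

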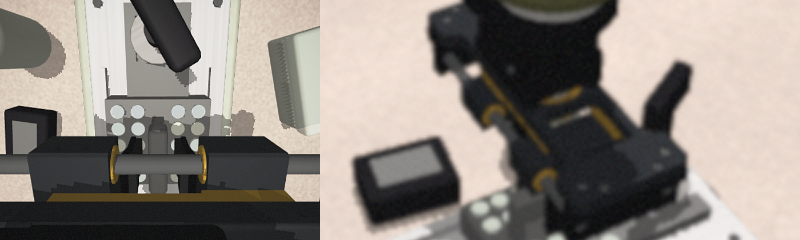

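Call:
play_rows --pt "0 -0.002 0.01 0 0 0 10" --pt "0 -0.002 0.01 0 0 0 0" --pt "0 -0.002 0.01 0 0 0 0" --pt "0 -0.002 0.01 0 0 0 0" --squeeze 20

```text
time: 20.1
ee_pos: [0.5529, -0.0979, 0.1223]
eef_rot: [0.997, 0.081, -0.0, 0.0]
ft_force: [-1.4, -0.6, -0.6]
width: 0.0138
```

```bash
python3 st.py
```

```text
20.1 [ 0.5529 -0.0979  0.1223] yaw 9.35 w 0.0138 F [-1.44 -0.56 -0.61] T [-0.001  0.112  0.009] q7 -1.416
```

Call:
play_rows --pt "-0.02 0 0 0 0 0 0" --pt "-0.06 0 0 0 0 0 0" --pt "-0.1 0 0 0 0 0 0"

```text
time: 20.48
ee_pos: [0.5326, -0.1012, 0.1223]
eef_rot: [0.997, 0.082, -0.0, 0.0]
ft_force: [0.8, 1.6, -1.8]
width: 0.0139
```

```bash
python3 st.py
```

```text
20.475 [ 0.5326 -0.1012  0.1223] yaw 9.35 w 0.0139 F [ 0.85  1.62 -1.79] T [ 0.054 -0.231 -0.016] q7 -1.396
```

Call:
play_rows --pt "-0.06 0 0 0 0 0 0" --pt "-0.12 0 0 0 0 0 0" --pt "-0.18 0 0 0 0 0 0" --pt "-0.235 0 0 0 0 0 0" --pt "-0.235 0 0 0 0 0 0"

```text
time: 21.1
ee_pos: [0.486, -0.1091, 0.1224]
eef_rot: [0.997, 0.081, -0.0, 0.0]
ft_force: [-0.1, 0.2, -2.9]
width: 0.0136
```

```bash
python3 st.py
```

```text
21.1 [ 0.486  -0.1091  0.1224] yaw 9.31 w 0.0136 F [-0.06  0.21 -2.91] T [-0.013  0.07  -0.   ] q7 -1.341
```

Call:
play_rows --pt "0 0 0 0 0 0 0" --pt "0 0 0 0 0 0 20" --pt "0 0 0 0 0 0 50" --pt "0 0 0 0 0 0 60" --pt "0 0 0 0 0 0 60"

```text
time: 21.72
ee_pos: [0.487, -0.1087, 0.1224]
eef_rot: [0.997, 0.082, 0.0, 0.0]
ft_force: [-0.5, -0.1, -0.2]
width: 0.0398
```

Call:
play_rows --pt "0 0 -0.1 0 0 0 60" --pt "0 0 -0.3 0 0 0 60" --pt "0 0 -0.55 0 0 0 60" --pt "0 0 -0.8 0 0 0 60" --pt "0 0 -0.8 0 0 0 60"

```text
time: 22.35
ee_pos: [0.4886, -0.1088, 0.2863]
eef_rot: [0.997, 0.082, 0.003, 0.001]
ft_force: [-0.3, 0.4, 0.4]
width: 0.0522
```

```bash
python3 st.py
python3 - <<'E'
from h import *
C={n:eyes.camera(n) for n in('side','top','wrist')}
for l in ['knob_bar','rack_handle','deck_axis','tongue_end','knob_flange','tip_box','wash_bottle','timer']:
    o={n:look(C[n],l) for n in C}
    g=[(C[n],o[n]['xy']) for n in C if o[n]]
    if len(g)>1: X,e=tri(g);print(l,X.round(4),np.round(e,4),[n for n in o if o[n]])
cr=cv2.resize(C['side']['image'][170:320,190:370],(480,400),interpolation=cv2.INTER_CUBIC)
cv2.imwrite('pics/k.png',np.hstack([cv2.resize(C['wrist']['image'],(320,240)),cv2.convertScaleAbs(cr,alpha=1.6,beta=10)[80:320]])[:,:,::-1])
E
```

```text
22.35 [ 0.4886 -0.1088  0.2863] yaw 9.35 w 0.0522 F [-0.26  0.37  0.39] T [-0.008  0.024 -0.022] q7 -1.294
knob_bar [ 0.6382 -0.085   0.1883] [0.005 0.005] ['side', 'top']
rack_handle [ 0.485  -0.112   0.1327] [0.001 0.001] ['side', 'wrist']
deck_axis [ 0.6412 -0.0847  0.079 ] [0.004  0.0058 0.0031] ['side', 'top', 'wrist']
tongue_end [ 0.6032 -0.0965  0.0985] [0.0024 0.0049 0.007 ] ['side', 'top', 'wrist']
knob_flange [ 0.6365 -0.0829  0.1073] [0.0054 0.0054] ['side', 'top']
tip_box [ 0.6367 -0.2733 -0.0035] [0. 0.] ['side', 'wrist']
wash_bottle [0.6199 0.0743 0.0031] [0.0027 0.0037 0.0035] ['side', 'top', 'wrist']
timer [4.979e-01 6.240e-02 1.000e-04] [0.0016 0.0025 0.0037] ['side', 'top', 'wrist']
```

View pics/k.png

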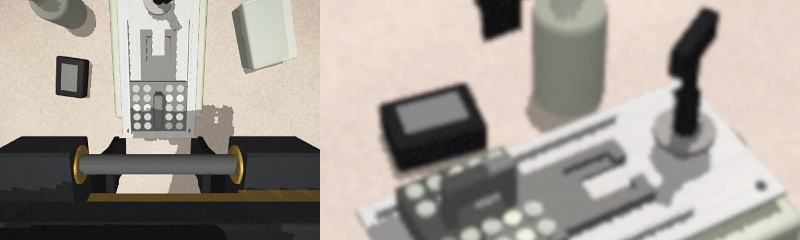

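```bash
python3 -c "
from h import *
job.close_job()"
```

```text
the job is handed in; nothing more can be done
```

The rack is free of the shaker, and I handed the job in at about 22.5 s. No verdict is reported, so what follows is from my own readings.

- **Finding the thread:** I gripped the knob bar and turned it gently counter-clockwise, seen from above. The moment kept climbing, to 0.20 N m at 9°. The wrist picture showed the deck following by about 6°, well under the 12° limit. That was the tightening way, so the thread is left-hand.
- **Unscrewing:** I re-gripped the bar half a turn round and turned it clockwise. The moment stayed at about 0.10–0.20 N m, with the 0.20 reading at the very end. I turned 153°, and the gripper rose 7.5 mm with the knob. I eased the deck back before letting go.
- **Pulling the rack:** I gripped the handle and pulled about 67 mm forward along the rails with very little force, then released and lifted clear.

**Last checks:**
- **Rack:** going by where I released it, the handle is about 157 mm in front of the clamp axis and on the middle line. In the pictures the rack stands between the rails with the tongue clear of the knob flange.
- **Knob:** it is still raised. The cameras put its bar at about 0.188 m above the bench, against 0.179 m when tight.
- **Robot:** it is about 0.16 m above its release height and touching nothing.
- **Bystanders:** the tip box and bottle are where they were, within measuring error. The timer estimate differs by about 9 mm from the first one, which I put down to network scatter because nothing came near it.
- **Disagreement:** the networks put the handle at 0.133 m above the bench, where 0.138 m is expected. I took this as measuring noise and did not check the rack's height or level any other way.

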